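Lay a carton down for labelling

ROBOT

A 6-joint arm with a two-finger parallel gripper is mounted at the origin on a cart in front of the work surface, level with it; the furniture and walls round the work are solid. World frame = base frame: x ahead of the robot, y to its left, z up, the work surface at z = 0. Lengths are in m, angles in rad, forces in N, time in s.
With the tool pointing down it reaches from about 0.25 to 0.725 m from the base axis. Payload 9.7 kg.
Tool frame: the origin (TCP) lies midway between the tips of the shut fingers; the grasp point (between the pads) lies 19 mm behind it; z points along the fingers, y is the line along which they close (so a half turn about z gives the same grasp; the last joint's range is limited). The gripper opens to 85 mm and grips with 20 to 120 N. Pads are 22 mm wide; open, the fingers measure 114 mm over their backs; the gripper's body (76 mm by 85 mm) begins 54 mm behind the grasp point. The pads swing forward as they close: fully open they stand 13 mm farther back than shut.
Start: joints at [-1.149, 0.087, 0.176, 1.66, 0, 1.571], TCP at [0.225, -0.502, 0.203] pointing down, gripper open.
Joint ranges: [-3.13, 3.13], [-0.85, 1.81], [-1.15, 1.24], [-2.2, 2.28], [-1.44, 1.52], [-3.14, 3.14]. Speed limits (rad/s): [2.22, 2.22, 2.57, 3.14, 3.14, 3.14].

INTERFACE

Orientations are given as a 3x3 rotation matrix whose columns are the frame's x, y, z axes.
In Python, from rig import readout, camera, workorder gives the robot as it stands.
- The arm moves only by the tool send_rows, never from a script. Its argument "targets" is one flat list of numbers, 7 for each row, row after row: the shift along the tool's x, y, z in m, then the turn, a rotation vector about the tool's x, y, z in degrees, then the closure, from -1 (fully open) to 1 (shut). In form: [x, y, z, wx, wy, wz, jaw, x, y, z, wx, wy, wz, jaw, ...]. A call has 1 to 20 rows; each row is the pose to reach, as a shift and turn from the pose commanded when the call began, along the tool's axes at that moment; what a row does not reach only later rows make up. A row lasts 1/10 s, in which the tool goes at most 50 mm and 8.59 degrees, less where a joint would pass 70% of its speed; a pose out of reach is approached as far as the arm can. A call with a gripper value outside its range is refused whole. The fingers move at their own pace and stop on an object; "squeeze" is the grip in N (left out, the last holds). Time passes only in rows, so rows that repeat a pose let the fingers close. It gives the time, the measured TCP pose, the force, the opening and the grip force at its end, in the units of the state.
- readout.get_obs(): the state, without advancing time (a new reading comes with each control period).
- camera(name): name is "side" or "top"; returns a dict with "pixels" (384x512x3 uint8, blue, green, red), "camera_matrix" (3x3 intrinsics, pixels), "R" (3x3) and "t" (3): a world point X has camera coordinates R X + t. Camera axes: x right, y down, z forward; pixel columns grow to the right and rows downward; lengths in m; the calibration is good to about 2 mm. A picture is of the moment at which its call begins. There is no depth.
- workorder.sign_off(): hands the job in; it is judged then, once.
The state is a dict: "clock": time; "joints": joint angles; "qvel": joint speeds; "joint_efforts": joint torques, N m; "position": TCP position; "tcp_rot": TCP orientation; "force": force on the tool from outside, world axes, zero at the start; "ft_torque": the same for the moment, N m; "finger_gap": finger opening in m; "grip_force": force on a finger pad.
Only numpy, scipy, OpenCV 4.12 (cv2) and the standard library are available. Lean on these libraries where they do the work, as an engineer would, in place of code of your own. Each camera call takes 0.05 s, during which the arm holds its last target. There are 200 camera calls.

TASK

Two medicine cartons stand side by side in the two lanes of the labelling tray. With the fingertips, tip the lower, broader carton over away from the robot so that it lies on its back in its own lane with its top end pointing to the lane's far stop, and then push it along the lane until that end is home against the stop. Do not pick it up; leave the taller, square carton standing where it is, and do not disturb the brown bottle and the label roll beside the tray.

Things in the scene. Friction and masses are not known exactly. Their poses are not given: they have to be found in the camera images.
- tray: grey two-lane labelling tray, fixed, 224 x 176 mm. Origin: centre of its underside; x along the lanes from the open near end to the far stops (roughly away from the robot), y left, z up. Floor top at z = 4 mm. Lane centre lines at y = +46 and -46 mm, each 66 mm wide between aluminium guide walls 4 mm thick, 206 mm long, tops at z = 16 mm. Stop faces at x = +98 mm, stop tops at z = 30 mm
- stop_left (a point): foot of the left lane's stop face, on the lane's centre line at floor level (tray x = 98, y = 46 mm); axes as the tray's
- stop_right (a point): the same for the right lane (tray x = 98, y = -46 mm)
- carton_broad: the lower, broader carton, white with blue print, 40 (x) x 58 (y) x 95 (z) mm, about 0.1 kg, loose, upright near the open end of either lane. Origin: centre of its underside; z to its top end; -x is the broad face towards the lane's near end. A push high on that face tips it about its far bottom edge (it falls by itself past about 23 degrees); lying on its back it is 40 mm thick, 95 mm long
- broad_mid (a point): centre of the broad carton's volume (47.5 mm along its z)
- broad_top (a point): centre of the broad carton's top end face (95 mm along its z)
- carton_square: the other carton, white with pink print, taller and squarer: 50 x 45 x 110 mm, loose, standing in the other lane; to be left standing. Origin at the centre of its underside
- brown_bottle: brown medicine bottle with an amber cap, 48 mm in diameter, 98 mm high, loose, on the worktop right of the tray; to be left alone. Origin at the centre of its underside
- roll: white label roll lying flat, 64 mm in diameter, 40 mm high, loose, on the worktop right of the tray; to be left alone. Origin at the centre of its underside
Not all that is in view belongs to the job. Leave any black, green or yellow look-alike of the carton_broad alone.

How it is judged:
By the outcome, as a careful person would: the job done as asked, in the order asked, and still so for the second after the job is handed in, with the robot touching nothing.
It also fails if it takes over 35 s, if anything falls off the work surface, if the arm or the gripper's body presses on something with over 40 N, if the wrist force passes 120 N, or if a joint passes its speed limit or range.

## Working session

There is one attempt and no reset: what is moved stays moved. The work goes in short steps, Python scripts to look and compute and a tool call to move; the robot and the scene stay as the last step left them, time stands still between calls to the robot, and variables do not carry over. Pictures are saved under pics/ and viewed, at most 10 in all, crops included, and the job is handed in when it is done.

Besides the shell and the picture viewer there is one more tool, called after "Request:" by a JSON object that holds its "method" and its "body". send_rows: Moves the arm, as the interface text tells. Its arguments: {"type":"object","properties":{"targets":{"type":"array","items":{"type":"number"}},"squeeze":{"type":"number"}},"required":["targets"]}

```bash
mkdir -p pics; ls; python3 - <<'E'
from rig import readout,camera
import cv2,numpy as np
for n in("top","side"):
    c=camera(n);cv2.imwrite(f"pics/{n}0.png",c["pixels"]);np.savez(f"{n}0.npz",**c)
    print(n,c["camera_matrix"].tolist(),np.round(c["R"],4).tolist(),c["t"])
o=readout.get_obs();print(o)
E
```

```text
pics
top [[484.1564075283944, 0.0, 253.0197108089568], [0.0, 484.1564075283944, 192.60360124743949], [0.0, 0.0, 1.0]] [[-0.0058, -0.9999, -0.0088], [-0.997, 0.0065, -0.077], [0.077, 0.0083, -0.997]] [-0.06579439  0.53387398  1.34845181]
side [[492.45089273743235, 0.0, 263.87762814276715], [0.0, 492.45089273743235, 191.30119288469993], [0.0, 0.0, 1.0]] [[-0.966, 0.2581, -0.0148], [0.2253, 0.8123, -0.5379], [-0.1269, -0.523, -0.8429]] [ 0.50955355 -0.01130229  1.39585036]
{'clock': 0.1, 'joints': array([-1.14901102e+00,  8.74328927e-02,  1.75225236e-01,  1.65981204e+00,
       -1.59058032e-05,  1.57077059e+00]), 'qvel': array([-0.00088613, -0.0019731 ,  0.00226684, -0.00126221,  0.00154847,
       -0.00106504]), 'joint_efforts': array([ 1.09679757e-03, -5.21562552e+01,  4.65651727e+01,  1.60202041e-02,
       -1.31734478e-05, -5.48341959e-06]), 'position': array([ 0.22506185, -0.50158121,  0.20214479]), 'tcp_rot': array([[ 9.12348964e-01,  4.09413120e-01, -5.15345877e-04],
       [ 4.09413444e-01, -9.12348289e-01,  1.10963866e-03],
       [-1.58743019e-05, -1.22336721e-03, -9.99999252e-01]]), 'force': array([-0.99937083,  0.7228731 , -0.02200645]), 'ft_torque': array([ 0.02955761, -0.00345321,  0.00590506]), 'grip_force': 0.0, 'finger_gap': 0.08542688929752142}
```

View pics/top0.png

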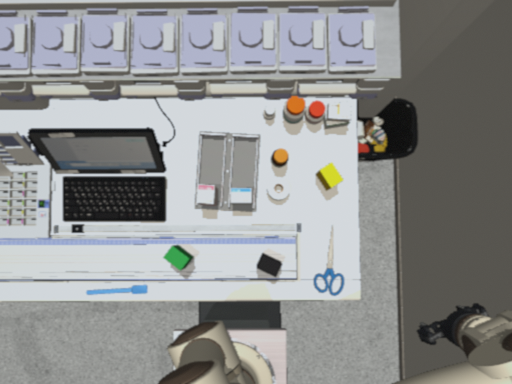

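View pics/side0.png

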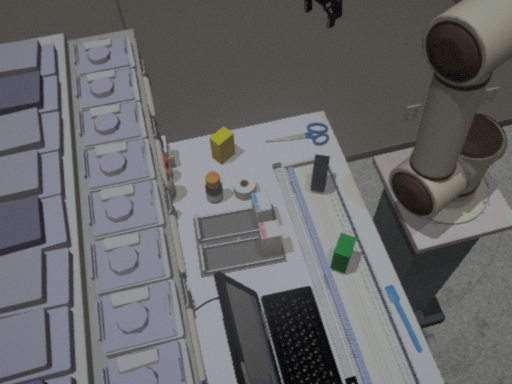

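The top view shows the tray at about (197–260, 132–210). A blue-print white carton stands at the near end of the right lane (241,196), with a pink-print one in the left lane (206,195). The black (270,264), green (178,257) and yellow (330,176) boxes are look-alikes. The blue-print one fits the description, so I'll confirm it enlarged.

```bash
python3 - <<'E'
import cv2,numpy as np
a=cv2.imread("pics/top0.png")[125:220,185:295];b=cv2.imread("pics/side0.png")[165:280,185:295]
a=cv2.resize(a,None,fx=7,fy=6.3*7/6.3,interpolation=3)[:, :]
cv2.imwrite("pics/c1.png",cv2.resize(cv2.imread("pics/top0.png")[125:215,190:300],None,fx=6,fy=6,interpolation=3))
cv2.imwrite("pics/c2.png",cv2.resize(b,None,fx=5,fy=5,interpolation=3))
E
```

```text
(no output)
```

View pics/c1.png

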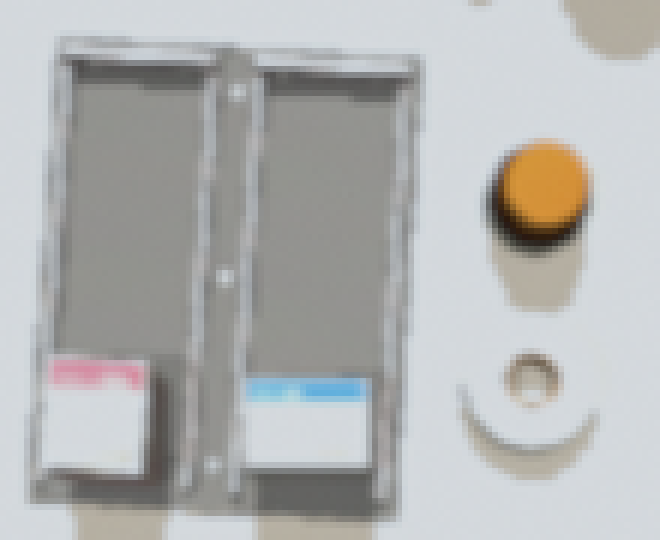

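View pics/c2.png

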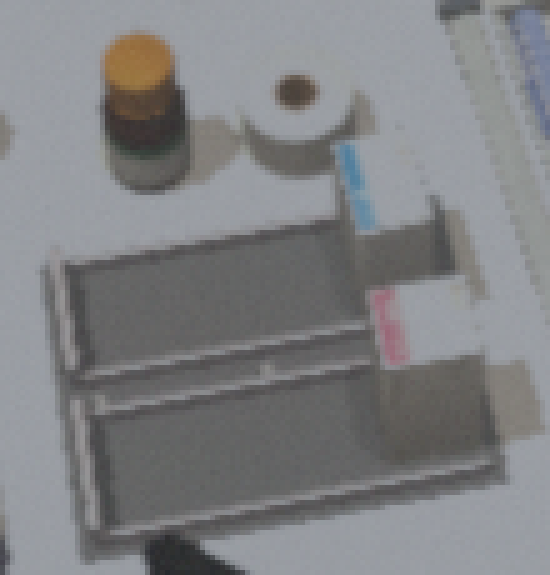

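```bash
cat > h.py <<'E'
import numpy as np
from scipy.optimize import least_squares
def proj(c,X):
    p=(np.asarray(X)@c["R"].T+c["t"])@c["camera_matrix"].T
    return p[:,:2]/p[:,2:]
def un(c,uv,z):
    uv=np.atleast_2d(uv);d=np.c_[uv,np.ones(len(uv))]@np.linalg.inv(c["camera_matrix"]).T@c["R"]
    o=-c["R"].T@c["t"];return o+d*((z-o[2])/d[:,2])[:,None]
def crop(uv,s,off):return (np.array(uv,float)+.5)/s-.5+np.array(off)
def pl(p,L):
    c,s=np.cos(p[2]),np.sin(p[2]);L=np.asarray(L,float)
    return np.c_[p[0]+c*L[:,0]-s*L[:,1],p[1]+s*L[:,0]+c*L[:,1],L[:,2]]
def fit(obs,p0):
    f=lambda p:np.concatenate([(proj(c,pl(p,L))-uv).ravel() for c,uv,L in obs])
    r=least_squares(f,p0);return r.x,np.round(r.fun.reshape(-1,2),1)
E
python3 - <<'E'
from h import *
T=dict(np.load("top0.npz"));S=dict(np.load("side0.npz"))
tc=lambda a:crop(a,6,(190,125)); sc=lambda a:crop(a,5,(185,165))
t=tc([(60,38),(28,502),(398,519),(423,57)])
L=[(.112,.088,.03),(-.112,.088,.004),(-.112,-.088,.004),(.112,-.088,.03)]
s=sc([(47,265),(85,565),(507,482)]);Ls=[(.112,-.088,.03),(.112,.088,.0),(-.112,.088,.0)]
for o in([(T,t,L)],[(S,s,Ls)],[(T,t,L),(S,s,Ls)]):
    p,r=fit(o,[.45,0,0]);print("tray",p,r.tolist())
b=[(.02,.029,.099),(.02,-.029,.099),(-.02,-.029,.099),(-.02,.029,.099)]
tb=tc([(246,378),(373,379),(369,469),(243,467)]);sb=sc([(373,232),(335,142)])
for o in([(T,tb,b)],[(T,tb,b),(S,sb,b[:2])]):
    q,r=fit(o,[.4,-.05,0]);print("broad",q,r.tolist())
c,s_=np.cos(p[2]),np.sin(p[2]);d=q[:2]-p[:2];print("in tray",c*d[0]+s_*d[1],-s_*d[0]+c*d[1],np.degrees(q[2]-p[2]))
k=[(.025,.0225,.114),(.025,-.0225,.114),(-.025,-.0225,.114),(-.025,.0225,.114)]
print("square",fit([(T,tc([(48,359),(148,361),(144,476),(42,470)]),k)],[.4,.05,0]))
E
```

```text
tray [ 0.59524826  0.00342365 -0.06529641] [[-0.9, -1.2], [0.2, 0.6], [0.1, 1.4], [0.5, -0.8]]
tray [ 0.59838552  0.00967446 -0.05534204] [[-2.2, -2.9], [0.5, 1.4], [1.6, 1.0]]
tray [ 0.59669252  0.00611976 -0.05954057] [[-2.0, -1.5], [-0.5, 0.3], [-0.6, 0.8], [-0.6, -1.5], [-1.7, -4.3], [0.8, -0.1], [1.7, -0.2]]
broad [ 0.52087745 -0.03733234 -0.02646625] [[-0.4, -0.2], [0.2, 0.1], [0.5, 0.1], [-0.3, -0.0]]
broad [ 0.52014146 -0.03712069  0.00842889] [[-0.8, 0.5], [-0.2, -0.0], [0.7, -0.0], [-0.1, 0.6], [-1.4, 0.3], [0.4, -0.3]]
in tray -0.07384236931447889 -0.047719032039670775 3.8943631819079316
square (array([ 0.52337798,  0.05537186, -0.04408464]), array([[-0.2, -0.2],
       [ 0.2,  0.1],
       [ 0. , -0.1],
       [-0.1,  0.2]]))
```

Blue carton is confirmed: it's broader and lower, in the right lane at tray x≈-74, y≈-47 mm. First I'll move behind it at a safe height with the fingers shut.

Request:
{"method": "send_rows", "body": {"targets": [0.04,-0.033,0,0,0,-6,1,0.08,-0.067,0,0,0,-12,1,0.12,-0.1,0,0,0,-18,1,0.16,-0.133,0,0,0,-24,1,0.2,-0.167,0,0,0,-31,1,0.24,-0.2,0,0,0,-37,1,0.28,-0.233,0,0,0,-43,1,0.32,-0.267,0,0,0,-49,1,0.36,-0.3,0,0,0,-56,1,0.39,-0.325,0,0,0,-60,1,0.4,-0.333,0,0,0,-62,1,0.4,-0.333,0,0,0,-62.2,1,0.4,-0.333,0,0,0,-62.2,1,0.4,-0.333,0,0,0,-62.2,1,0.4,-0.333,0,0,0,-62.2,1]}}

```text
clock: 1.6
position: [0.4535, -0.0351, 0.2029]
tcp_rot: [[0.065, 0.998, 0.0], [0.998, -0.065, -0.0], [-0.0, 0.0, -1.0]]
force: [0.7, -0.2, 0.1]
finger_gap: 0.0001
grip_force: 0.0
```

```bash
python3 - <<'E'
from rig import readout,camera
import cv2
o=readout.get_obs();print(o["clock"],o["position"],o["tcp_rot"].round(3).tolist(),o["finger_gap"],o["force"])
E
```

```text
1.6 [ 0.45348099 -0.03511948  0.20288271] [[0.065, 0.998, 0.0], [0.998, -0.065, -0.0], [-0.0, 0.0, -1.0]] 0.00010312985142343785 [ 0.66447764 -0.22365428  0.10357448]
```

Request:
{"method": "send_rows", "body": {"targets": [0,0,0.03,0,0,0,1,0,0,0.06,0,0,0,1,0,0,0.09,0,0,0,1,0,0,0.11,0,0,0,1,0,0,0.117,0,0,0,1,0,0.01,0.117,0,0,0,1,0,0.02,0.117,0,0,0,1,0,0.02,0.117,0,0,0,1,0,0.02,0.117,0,0,0,1]}}

```text
clock: 2.5
position: [0.4745, -0.0356, 0.0865]
tcp_rot: [[0.063, 0.998, 0.001], [0.998, -0.063, -0.0], [-0.0, 0.001, -1.0]]
force: [0.2, 0.6, 0.4]
finger_gap: -0.0
grip_force: 0.0
```

Request:
{"method": "send_rows", "body": {"targets": [0,0.004,0,0,0,0,1,0,0.008,0,0,0,0,1,0,0.012,0,0,0,0,1,0,0.016,0,0,0,0,1,0,0.02,0,0,0,0,1,0,0.024,0,0,0,0,1,0,0.028,0,0,0,0,1,0,0.032,0,0,0,0,1,0,0.036,0,0,0,0,1]}}

```text
clock: 3.4
position: [0.51, -0.0378, 0.0858]
tcp_rot: [[0.063, 0.998, -0.0], [0.998, -0.063, 0.0], [0.0, -0.0, -1.0]]
force: [0.0, -0.4, 0.6]
finger_gap: 0.0003
grip_force: 0.0
```

```bash
python3 - <<'E'
from rig import readout,camera
import cv2,numpy as np
a=camera("top")["pixels"][110:220,180:300];b=camera("side")["pixels"][165:275,185:305]
cv2.imwrite("pics/p1.png",cv2.resize(np.hstack([cv2.resize(a,(120,110)),b]),None,fx=3.3,fy=3.3,interpolation=3))
o=readout.get_obs();print(o["clock"],o["position"],o["force"])
E
```

```text
3.5 [ 0.51006534 -0.03778044  0.08567705] [ 0.01780953  0.50469662 -0.75840817]
```

View pics/p1.png

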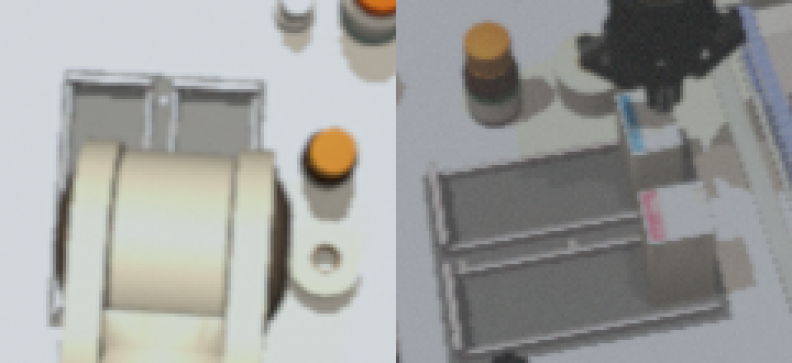

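The side view shows the fingertips at the near side of the blue carton's top (about (660,100) in the crop), and the carton still looks upright. I'll keep pushing.

Request:
{"method": "send_rows", "body": {"targets": [0,0.004,0,0,0,0,1,0,0.008,0,0,0,0,1,0,0.012,0,0,0,0,1,0,0.016,0,0,0,0,1]}}

```text
clock: 3.9
position: [0.526, -0.0388, 0.0858]
tcp_rot: [[0.063, 0.998, 0.0], [0.998, -0.063, -0.0], [-0.0, 0.0, -1.0]]
force: [0.1, -1.4, -0.5]
finger_gap: 0.0002
grip_force: 0.0
```

```bash
python3 - <<'E'
from rig import readout,camera
import cv2,numpy as np
S=np.load("side0.npz")["pixels"][165:275,185:305];b=camera("side")["pixels"][165:275,185:305]
cv2.imwrite("pics/p2.png",cv2.resize(np.hstack([S,b]),None,fx=3.3,fy=3.3,interpolation=3))
o=readout.get_obs();print(o["clock"],o["position"],o["force"])
E
```

```text
3.95 [ 0.52644952 -0.03883158  0.08571386] [-0.63808504  0.32083782 -0.70058258]
```

View pics/p2.png

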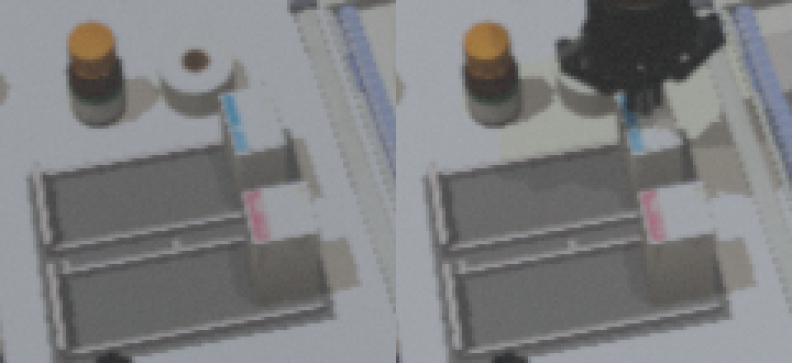

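```bash
python3 - <<'E'
from rig import readout,camera
from h import *
import cv2
c=camera("side");p=readout.get_obs()["position"]
uv=proj(c,[p,p+[0,0,.05],[.5,-.037,.099],[.5,-.008,.099],[.54,-.008,.099],[.54,-.066,.099],[.5,-.066,.099]]);print(uv)
im=cv2.resize(c["pixels"][175:225,230:300],None,fx=10,fy=10,interpolation=3)
for (u,v),k in zip(uv,[(0,0,255),(0,255,255)]+[(0,255,0)]*5):cv2.circle(im,(int((u-230+.5)*10),int((v-175+.5)*10)),4,k,2)
cv2.imwrite("pics/p3.png",im)
E
```

```text
[[260.04616538 202.70643044]
 [259.62124105 192.37123645]
 [269.91128697 198.29579366]
 [272.92558579 207.63784267]
 [257.7163499  211.25938738]
 [252.0961989  192.63685797]
 [266.96822309 189.1745191 ]]
```

View pics/p3.png

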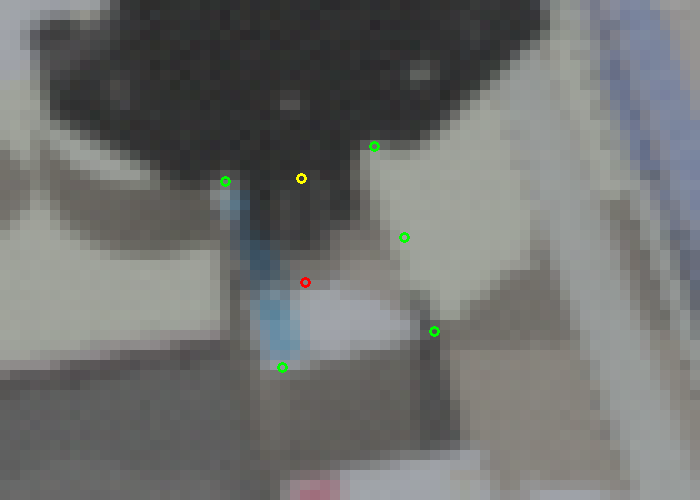

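The carton hasn't moved. The shut fingertips appear at (303,245) in the crop, above the projected TCP at (305,282). So they sit about 18 mm higher than the reading and passed just over the carton's top. I'll back off, go 20 mm lower and check.

Request:
{"method": "send_rows", "body": {"targets": [0,-0.01,0,0,0,0,1,0,-0.02,0,0,0,0,1,0,-0.03,0,0,0,0,1,0,-0.04,0,0,0,0,1,0,-0.05,0,0,0,0,1,0,-0.06,0,0,0,0,1,0,-0.06,0.01,0,0,0,1,0,-0.06,0.02,0,0,0,1,0,-0.06,0.02,0,0,0,1]}}

```text
clock: 4.9
position: [0.4649, -0.0349, 0.0637]
tcp_rot: [[0.063, 0.998, -0.003], [0.998, -0.063, 0.0], [0.0, -0.003, -1.0]]
force: [-0.9, -0.0, 0.1]
finger_gap: -0.0001
grip_force: 0.0
```

```bash
python3 - <<'E'
from rig import readout,camera
from h import *
import cv2
c=camera("side");o=readout.get_obs();p=o["position"];print(p,o["finger_gap"])
uv=proj(c,[p,p+[0,0,.02],[.5,-.008,.099],[.54,-.008,.099],[.54,-.066,.099],[.5,-.066,.099]]);print(uv)
im=cv2.resize(c["pixels"][170:230,230:310],None,fx=9,fy=9,interpolation=3)
for (u,v),k in zip(uv,[(0,0,255),(0,255,255)]+[(0,255,0)]*5):cv2.circle(im,(int((u-230+.5)*9),int((v-170+.5)*9)),4,k,2)
cv2.imwrite("pics/p4.png",im)
E
```

```text
[ 0.46528295 -0.03493279  0.06452425] 0.00020205007164039498
[[282.85278101 202.81801701]
 [282.98872666 198.84254831]
 [272.92558579 207.63784267]
 [257.7163499  211.25938738]
 [252.0961989  192.63685797]
 [266.96822309 189.1745191 ]]
```

View pics/p4.png

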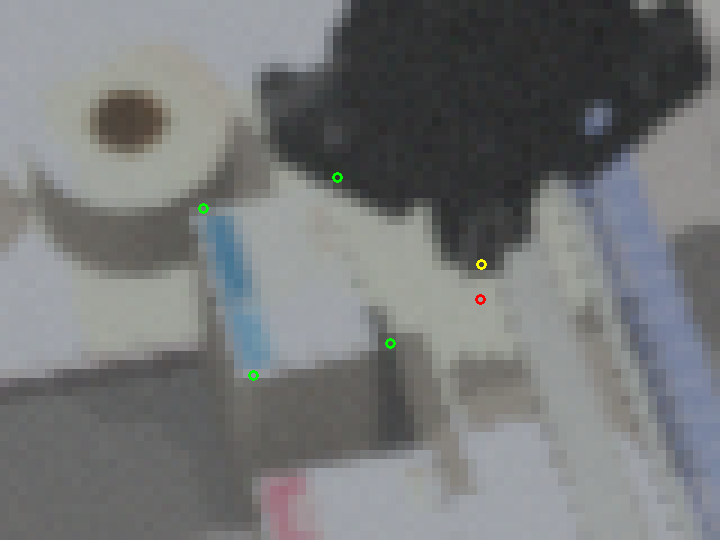

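The tip shows at (478,268), right on the mark 20 mm above the TCP, so its true height is about 83 mm. The carton is still undisturbed. Pushing now.

Request:
{"method": "send_rows", "body": {"targets": [0,0.005,0,0,0,0,1,0,0.01,0,0,0,0,1,0,0.015,0,0,0,0,1,0,0.02,0,0,0,0,1,0,0.024,0,0,0,0,1,0,0.028,0,0,0,0,1,0,0.032,0,0,0,0,1,0,0.036,0,0,0,0,1,0,0.04,0,0,0,0,1]}}

```text
clock: 5.85
position: [0.5062, -0.0375, 0.0672]
tcp_rot: [[0.063, 0.998, 0.001], [0.998, -0.063, 0.0], [0.0, 0.001, -1.0]]
force: [-4.9, 1.0, 17.5]
finger_gap: 0.0001
grip_force: 9.3
```

```bash
python3 - <<'E'
from rig import readout,camera
import cv2,numpy as np
b=camera("side")["pixels"][170:240,225:310]
cv2.imwrite("pics/p5.png",cv2.resize(b,None,fx=7,fy=7,interpolation=3))
o=readout.get_obs();print(o["clock"],o["position"],o["force"])
E
```

```text
5.9 [ 0.5069383  -0.03747705  0.06751847] [-4.93097351  1.42424383 10.7322464 ]
```

View pics/p5.png

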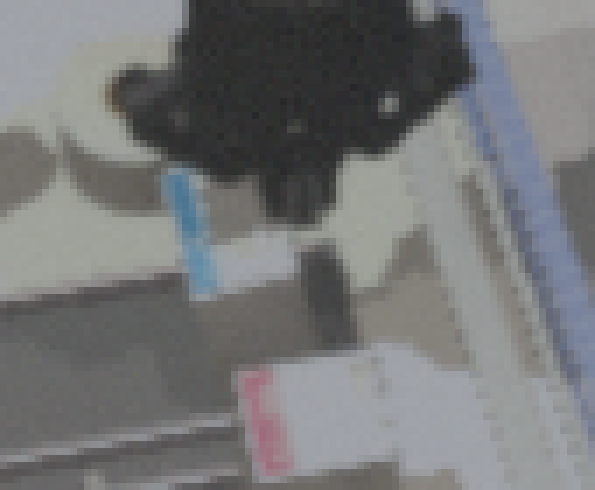

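The blue carton's top edge has moved about 10 mm and it is slightly tilted. The upward force (10–17 N) shows the tips are riding on its upper near edge. I'll back off gently and go 18 mm lower.

Request:
{"method": "send_rows", "body": {"targets": [0,-0.002,-0.002,0,0,0,1,0,-0.004,-0.002,0,0,0,1,0,-0.006,-0.002,0,0,0,1,0,-0.009,-0.002,0,0,0,1,0,-0.012,-0.002,0,0,0,1,0,-0.016,-0.002,0,0,0,1,0,-0.02,-0.002,0,0,0,1,0,-0.03,-0.002,0,0,0,1,0,-0.04,-0.002,0,0,0,1,0,-0.045,0,0,0,0,1,0,-0.045,0.01,0,0,0,1,0,-0.045,0.018,0,0,0,1,0,-0.045,0.018,0,0,0,1]}}

```text
clock: 7.2
position: [0.46, -0.0346, 0.0461]
tcp_rot: [[0.063, 0.998, -0.002], [0.998, -0.063, 0.0], [0.0, -0.002, -1.0]]
force: [0.7, 0.2, 0.1]
finger_gap: 0.0001
grip_force: 0.0
```

```bash
python3 - <<'E'
from rig import readout,camera
from h import *
import cv2
c=camera("side");o=readout.get_obs();p=o["position"];print(o["clock"],p,o["force"])
uv=proj(c,[p,p+[0,0,.02]]);print(uv)
a=c["pixels"];np.savez("side1.npz",**c)
cv2.imwrite("pics/p6.png",cv2.resize(a[160:245,220:315],None,fx=7,fy=7,interpolation=3))
E
```

```text
7.25 [ 0.46031815 -0.03461802  0.04678409] [-1.08465781 -0.25180753 -0.75844372]
[[284.55335076 205.93096761]
 [284.70974702 202.04306185]]
```

View pics/p6.png

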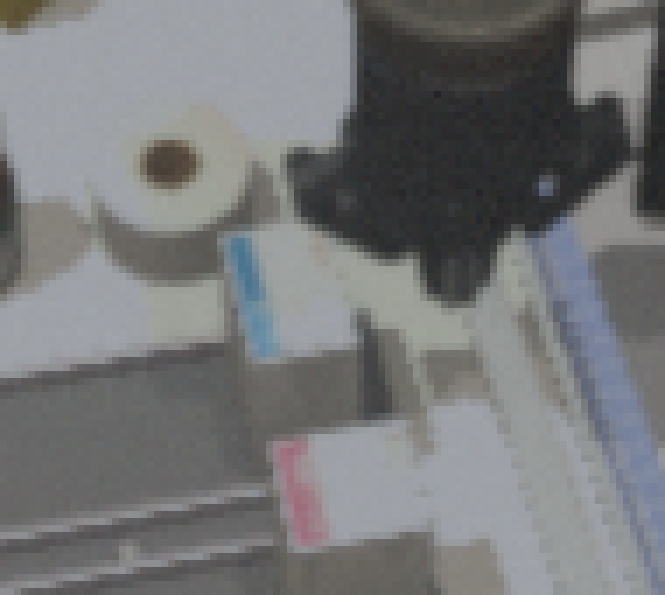

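This is picture 10 of 10: the blue carton is upright again at its original place, with its print at (225–265, 235–355), and the tip is at (455,300). Allowing for the finger's width, the real tip is about 35 mm above the TCP reading, so it is now near z≈0.08, which is right. From here I'll work by numbers.

Request:
{"method": "send_rows", "body": {"targets": [0,0.01,0,0,0,0,1,0,0.02,0,0,0,0,1,0,0.028,0,0,0,0,1,0,0.032,0,0,0,0,1,0,0.036,0,0,0,0,1,0,0.039,0,0,0,0,1,0,0.042,0,0,0,0,1,0,0.045,0,0,0,0,1,0,0.048,0,0,0,0,1]}}

```text
clock: 8.15
position: [0.5089, -0.0377, 0.0479]
tcp_rot: [[0.063, 0.998, 0.0], [0.998, -0.063, 0.0], [0.0, 0.0, -1.0]]
force: [-0.4, -0.1, -0.5]
finger_gap: -0.0001
grip_force: 0.0
```

Request:
{"method": "send_rows", "body": {"targets": [0,0.003,0,0,0,0,1,0,0.006,0,0,0,0,1]}}

```text
clock: 8.35
position: [0.5149, -0.0381, 0.0478]
tcp_rot: [[0.063, 0.998, 0.0], [0.998, -0.063, 0.0], [0.0, 0.0, -1.0]]
force: [-0.3, -0.3, 0.2]
finger_gap: -0.0001
grip_force: 0.0
```

```bash
cat > blue.py <<'E'
from rig import camera
from h import *
import cv2
def blue(n="side",save=None):
    c=camera(n);h=cv2.cvtColor(c["pixels"],cv2.COLOR_BGR2HSV)
    m=cv2.inRange(h,(95,90,90),(110,255,255));r=np.zeros_like(m)
    if n=="side": r[165:260,195:275]=1
    else: r[125:215,195:262]=1
    y,x=np.nonzero(m*r)
    return c,(len(x),x.mean().round(1),y.mean().round(1),x.min(),x.max(),y.min(),y.max()) if len(x) else None
E
python3 - <<'E'
from blue import *
S=np.load("side0.npz")["pixels"]
h=cv2.cvtColor(S,cv2.COLOR_BGR2HSV);m=cv2.inRange(h,(95,90,90),(110,255,255))[165:260,195:275];y,x=np.nonzero(m);print("start",len(x),x.mean()+195,y.mean()+165)
print(blue()[1])
E
```

```text
start 23 255.1304347826087 199.56521739130434
(25, np.float64(243.9), np.float64(203.0), np.int64(242), np.int64(246), np.int64(197), np.int64(212))
```

The blue print has moved 11 px toward the stop with little force, so the carton is tipping. Continuing.

Request:
{"method": "send_rows", "body": {"targets": [0,0.003,0,0,0,0,1,0,0.006,0,0,0,0,1,0,0.009,0,0,0,0,1,0,0.012,0,0,0,0,1,0,0.012,0,0,0,0,1,0,0.012,0,0,0,0,1]}}

```text
clock: 9.0
position: [0.5266, -0.0388, 0.0477]
tcp_rot: [[0.063, 0.998, -0.0], [0.998, -0.063, -0.0], [-0.0, -0.0, -1.0]]
force: [-0.8, 0.3, 0.6]
finger_gap: -0.0001
grip_force: 0.0
```

```bash
python3 - <<'E'
from blue import *
from rig import readout
print(blue()[1]);print(blue("top")[1]);print(readout.get_obs()["force"])
S=dict(np.load("side0.npz"));from h import *
# predicted lying: print band near top end; tray x +41 end
print(proj(S,pl([.5955,.004,-.063],[(.041,-.017,.044),(.041,-.075,.044),(.041,-.017,.004)])))
E
```

```text
None
None
[-0.0551229  -0.21363773  0.09514155]
[[222.20176097 227.86873178]
 [218.907102   209.12585258]
 [223.48640279 234.96204507]]
```

The blue end face is no longer visible, so it has toppled. I'll retreat, then measure where it lies.

Request:
{"method": "send_rows", "body": {"targets": [0,-0.01,0,0,0,0,1,0,-0.02,0,0,0,0,1,0,-0.03,0,0,0,0,1,0,-0.04,0,0,0,0,1,0,-0.05,0,0,0,0,1,0,-0.05,0.01,0,0,0,1,0,-0.05,0.02,0,0,0,1,0,-0.05,0.03,0,0,0,1,0,-0.05,0.03,0,0,0,1]}}

```text
clock: 10.0
position: [0.4757, -0.0356, 0.0156]
tcp_rot: [[0.063, 0.998, -0.003], [0.998, -0.063, 0.0], [0.0, -0.003, -1.0]]
force: [0.3, -0.4, 0.6]
finger_gap: -0.0001
grip_force: 0.0
```

```bash
python3 - <<'E'
from blue import *
c=camera("side")
g=cv2.cvtColor(c["pixels"],cv2.COLOR_BGR2GRAY).astype(float)
# brightness of z=44mm plane, tray grid
for ly in (-.08,-.075,-.07,-.06,-.046,-.03,-.022,-.017,-.012):
    xs=np.arange(-.11,.101,.006)
    uv=proj(c,pl([.5955,.004,-.063],[(x,ly,.044) for x in xs])).astype(np.float32)
    print(int(ly*1000),cv2.remap(g.astype(np.float32),uv[:,0].copy(),uv[:,1].copy(),1).ravel().astype(int).tolist())
print((np.arange(-.11,.101,.006)*1000).astype(int).tolist())
E
```

```text
-80 [48, 48, 49, 48, 47, 52, 81, 138, 157, 156, 157, 158, 158, 158, 157, 157, 156, 158, 160, 159, 159, 160, 159, 160, 161, 160, 160, 159, 160, 159, 159, 160, 160, 160, 159, 160]
-75 [45, 48, 47, 46, 47, 75, 137, 158, 157, 157, 157, 157, 156, 157, 156, 156, 155, 158, 159, 158, 160, 159, 159, 158, 157, 160, 159, 160, 159, 160, 159, 160, 160, 160, 158, 159]
-70 [44, 48, 45, 46, 69, 135, 156, 156, 158, 157, 158, 157, 156, 156, 156, 155, 155, 158, 159, 156, 160, 156, 158, 156, 152, 159, 156, 158, 159, 159, 159, 159, 159, 160, 159, 154]
-60 [45, 89, 81, 90, 110, 103, 121, 104, 110, 115, 104, 151, 143, 146, 158, 160, 159, 158, 159, 159, 159, 160, 157, 115, 121, 158, 151, 113, 112, 119, 103, 124, 111, 113, 119, 102]
-46 [68, 98, 89, 91, 92, 91, 92, 91, 91, 77, 82, 153, 159, 158, 159, 158, 160, 159, 159, 159, 159, 161, 159, 145, 148, 159, 145, 103, 104, 103, 104, 102, 104, 104, 86, 100]
-30 [107, 98, 66, 75, 93, 91, 91, 92, 92, 79, 92, 157, 159, 158, 159, 160, 158, 158, 159, 152, 152, 160, 159, 147, 149, 159, 140, 99, 103, 103, 103, 102, 103, 104, 86, 99]
-22 [108, 97, 69, 79, 92, 92, 92, 94, 97, 83, 94, 157, 159, 159, 159, 159, 159, 160, 160, 157, 158, 159, 159, 147, 136, 159, 140, 97, 103, 102, 104, 102, 101, 103, 90, 100]
-17 [119, 105, 83, 89, 96, 100, 94, 104, 103, 92, 100, 149, 149, 154, 154, 153, 155, 154, 157, 155, 157, 156, 158, 158, 153, 158, 138, 99, 103, 102, 103, 102, 102, 103, 82, 92]
-12 [148, 143, 138, 135, 144, 137, 142, 139, 121, 128, 82, 103, 100, 106, 108, 111, 115, 110, 118, 110, 123, 116, 131, 123, 137, 128, 118, 101, 103, 102, 104, 102, 103, 102, 81, 95]
[-110, -104, -97, -91, -85, -79, -73, -67, -61, -55, -49, -43, -37, -31, -25, -19, -13, -7, -1, 4, 10, 16, 22, 28, 34, 40, 46, 52, 58, 64, 70, 76, 82, 88, 94, 100]
```

The carton lies in its lane from x≈-47 to +48 mm (95 mm long), at the right height. About 50 mm of push remains. I'll lower further, then push.

Request:
{"method": "send_rows", "body": {"targets": [0,0,0.005,0,0,0,1,0,0,0.01,0,0,0,1,0,0,0.015,0,0,0,1,0,0,0.02,0,0,0,1,0,0,0.02,0,0,0,1]}}

```text
clock: 10.55
position: [0.4763, -0.0356, -0.0031]
tcp_rot: [[0.063, 0.998, -0.001], [0.998, -0.063, 0.0], [0.0, -0.001, -1.0]]
force: [0.1, 0.9, 0.1]
finger_gap: -0.0002
grip_force: 0.0
```

Request:
{"method": "send_rows", "body": {"targets": [0,0.01,0,0,0,0,1,0,0.02,0,0,0,0,1,0,0.03,0,0,0,0,1,0,0.04,0,0,0,0,1,0,0.05,0,0,0,0,1,0,0.055,0,0,0,0,1,0,0.06,0,0,0,0,1,0,0.065,0,0,0,0,1,0,0.07,0,0,0,0,1,0,0.075,0,0,0,0,1,0,0.08,0,0,0,0,1]}}

```text
clock: 11.65
position: [0.5569, -0.0408, -0.0022]
tcp_rot: [[0.063, 0.998, 0.0], [0.998, -0.063, -0.0], [0.0, 0.0, -1.0]]
force: [-0.7, 0.7, -0.1]
finger_gap: -0.0002
grip_force: 0.1
```

```bash
cat > scan.py <<'E'
from blue import *
from rig import readout
def scan(n):
    c=camera(n);g=cv2.cvtColor(c["pixels"],cv2.COLOR_BGR2GRAY).astype(np.float32)
    xs=np.arange(-.11,.111,.005)
    if n=="side":print((xs*1000).round().astype(int).tolist())
    for ly in (-.065,-.046,-.025):
        uv=proj(c,pl([.5955,.004,-.063],[(x,ly,.044) for x in xs])).astype(np.float32)
        print(n,int(ly*1000),cv2.remap(g,uv[:,0].copy(),uv[:,1].copy(),1).ravel().astype(int).tolist())
scan("side")
E
python3 scan.py
```

```text
[-110, -105, -100, -95, -90, -85, -80, -75, -70, -65, -60, -55, -50, -45, -40, -35, -30, -25, -20, -15, -10, -5, 0, 5, 10, 15, 20, 25, 30, 35, 40, 45, 50, 55, 60, 65, 70, 75, 80, 85, 90, 95, 100, 105, 110]
side -65 [107, 107, 100, 95, 82, 61, 46, 44, 51, 45, 45, 43, 45, 44, 44, 43, 44, 44, 46, 47, 44, 44, 46, 56, 100, 138, 155, 156, 157, 157, 157, 157, 148, 125, 120, 149, 156, 149, 150, 154, 150, 145, 142, 149, 145]
side -46 [107, 101, 71, 65, 63, 65, 63, 63, 63, 64, 63, 65, 56, 48, 58, 53, 55, 44, 92, 109, 108, 106, 108, 133, 154, 154, 155, 154, 154, 153, 155, 156, 155, 143, 147, 156, 153, 114, 101, 104, 98, 78, 98, 140, 106]
side -25 [126, 120, 81, 74, 72, 72, 72, 68, 69, 67, 64, 64, 65, 64, 65, 61, 64, 69, 133, 157, 156, 158, 157, 158, 157, 158, 156, 158, 155, 152, 157, 157, 153, 139, 130, 156, 154, 110, 98, 102, 100, 82, 102, 142, 107]
```

The carton's far end is at about 73 mm, with 25 mm to go.

Request:
{"method": "send_rows", "body": {"targets": [0,0.005,0,0,0,0,1,0,0.01,0,0,0,0,1,0,0.014,0,0,0,0,1,0,0.017,0,0,0,0,1,0,0.019,0,0,0,0,1,0,0.021,0,0,0,0,1]}}

```text
clock: 12.3
position: [0.5776, -0.0421, -0.0023]
tcp_rot: [[0.063, 0.998, -0.0], [0.998, -0.063, -0.0], [-0.0, -0.0, -1.0]]
force: [-0.8, 0.2, 0.0]
finger_gap: -0.0001
grip_force: 0.2
```

Request:
{"method": "send_rows", "body": {"targets": [0,0.001,0,0,0,0,1,0,0.002,0,0,0,0,1]}}

```text
clock: 12.5
position: [0.5795, -0.0422, -0.0022]
tcp_rot: [[0.063, 0.998, -0.0], [0.998, -0.063, 0.0], [0.0, -0.0, -1.0]]
force: [0.0, 0.7, -0.3]
finger_gap: -0.0
grip_force: 0.2
```

```bash
python3 scan.py
```

```text
[-110, -105, -100, -95, -90, -85, -80, -75, -70, -65, -60, -55, -50, -45, -40, -35, -30, -25, -20, -15, -10, -5, 0, 5, 10, 15, 20, 25, 30, 35, 40, 45, 50, 55, 60, 65, 70, 75, 80, 85, 90, 95, 100, 105, 110]
side -65 [106, 104, 100, 99, 98, 98, 101, 98, 96, 79, 55, 46, 46, 47, 46, 41, 41, 42, 43, 42, 44, 41, 43, 44, 44, 43, 40, 45, 65, 109, 145, 156, 155, 157, 157, 157, 153, 129, 104, 128, 156, 150, 138, 148, 144]
side -46 [105, 101, 71, 61, 63, 65, 64, 62, 64, 64, 64, 64, 62, 63, 62, 60, 64, 45, 48, 54, 57, 50, 58, 106, 106, 105, 109, 121, 151, 153, 153, 153, 155, 151, 153, 156, 155, 148, 151, 147, 155, 135, 100, 139, 107]
side -25 [125, 118, 80, 74, 73, 71, 73, 74, 71, 71, 70, 70, 68, 68, 63, 65, 64, 64, 62, 63, 64, 61, 95, 151, 156, 156, 156, 157, 157, 155, 157, 157, 156, 155, 156, 157, 156, 147, 133, 141, 157, 140, 104, 142, 107]
```

Within a few mm now. I'll go on in 1 mm steps until the force rises.

Request:
{"method": "send_rows", "body": {"targets": [0,0.001,0,0,0,0,1,0,0.002,0,0,0,0,1,0,0.002,0,0,0,0,1]}}

```text
clock: 12.85
position: [0.5817, -0.0423, -0.0022]
tcp_rot: [[0.063, 0.998, 0.0], [0.998, -0.063, -0.0], [0.0, 0.0, -1.0]]
force: [0.5, 0.4, -0.0]
finger_gap: -0.0001
grip_force: 0.0
```

Request:
{"method": "send_rows", "body": {"targets": [0,0.001,0,0,0,0,1,0,0.001,0,0,0,0,1]}}

```text
clock: 13.05
position: [0.5826, -0.0424, -0.0022]
tcp_rot: [[0.063, 0.998, 0.0], [0.998, -0.063, 0.0], [0.0, 0.0, -1.0]]
force: [-0.1, 0.7, 0.6]
finger_gap: -0.0001
grip_force: 0.0
```

Request:
{"method": "send_rows", "body": {"targets": [0,0.001,0,0,0,0,1,0,0.001,0,0,0,0,1]}}

```text
clock: 13.25
position: [0.5837, -0.0425, -0.0022]
tcp_rot: [[0.063, 0.998, 0.0], [0.998, -0.063, -0.0], [0.0, 0.0, -1.0]]
force: [-0.4, -0.6, 0.2]
finger_gap: 0.0002
grip_force: 0.0
```

Request:
{"method": "send_rows", "body": {"targets": [0,0.001,0,0,0,0,1,0,0.001,0,0,0,0,1]}}

```text
clock: 13.45
position: [0.5846, -0.0425, -0.0022]
tcp_rot: [[0.063, 0.998, 0.0], [0.998, -0.063, 0.0], [0.0, 0.0, -1.0]]
force: [-0.2, -0.3, 0.1]
finger_gap: 0.0
grip_force: 0.0
```

```bash
python3 scan.py
```

```text
[-110, -105, -100, -95, -90, -85, -80, -75, -70, -65, -60, -55, -50, -45, -40, -35, -30, -25, -20, -15, -10, -5, 0, 5, 10, 15, 20, 25, 30, 35, 40, 45, 50, 55, 60, 65, 70, 75, 80, 85, 90, 95, 100, 105, 110]
side -65 [106, 104, 103, 100, 99, 100, 99, 97, 100, 96, 71, 50, 41, 43, 43, 44, 42, 44, 41, 41, 46, 43, 43, 42, 44, 42, 45, 45, 44, 57, 106, 148, 156, 157, 157, 157, 157, 154, 125, 105, 128, 157, 153, 148, 143]
side -46 [105, 102, 71, 66, 68, 66, 62, 62, 64, 63, 62, 60, 63, 63, 63, 61, 65, 61, 48, 50, 53, 59, 52, 57, 104, 107, 108, 109, 118, 151, 154, 153, 153, 152, 150, 155, 155, 155, 144, 151, 150, 156, 150, 138, 105]
side -25 [126, 117, 81, 73, 74, 71, 72, 72, 71, 72, 72, 71, 72, 66, 69, 66, 64, 65, 62, 63, 63, 61, 63, 92, 150, 156, 157, 157, 157, 156, 157, 157, 156, 157, 154, 155, 157, 156, 147, 136, 142, 156, 147, 139, 106]
```

Request:
{"method": "send_rows", "body": {"targets": [0,0.001,0,0,0,0,1,0,0.001,0,0,0,0,1]}}

```text
clock: 13.7
position: [0.5852, -0.0425, -0.0023]
tcp_rot: [[0.063, 0.998, -0.001], [0.998, -0.063, 0.0], [0.0, -0.001, -1.0]]
force: [-1.9, -0.1, 0.5]
finger_gap: 0.0001
grip_force: 1.4
```

Request:
{"method": "send_rows", "body": {"targets": [0,0.001,0,0,0,0,1,0,0.001,0,0,0,0,1]}}

```text
clock: 13.9
position: [0.5853, -0.0425, -0.0023]
tcp_rot: [[0.063, 0.998, -0.002], [0.998, -0.063, 0.0], [0.0, -0.002, -1.0]]
force: [-9.3, 1.2, 4.3]
finger_gap: -0.0005
grip_force: 4.1
```

Request:
{"method": "send_rows", "body": {"targets": [0,0.001,0,0,0,0,1,0,0.001,0,0,0,0,1]}}

```text
clock: 14.1
position: [0.5853, -0.0425, -0.0023]
tcp_rot: [[0.063, 0.998, -0.004], [0.998, -0.063, 0.0], [0.0, -0.004, -1.0]]
force: [-12.6, 2.0, 8.0]
finger_gap: -0.0001
grip_force: 6.6
```

It stalls at x = 0.5853 with the force rising to 12.6 N, so it is home against the stop. Backing off and lifting clear.

Request:
{"method": "send_rows", "body": {"targets": [0,-0.002,0,0,0,0,1,0,-0.005,0,0,0,0,1,0,-0.015,0,0,0,0,1,0,-0.03,0,0,0,0,1,0,-0.05,0,0,0,0,1,0,-0.07,0,0,0,0,1,0,-0.09,0,0,0,0,1,0,-0.11,-0.02,0,0,0,1,0,-0.13,-0.06,0,0,0,1,0,-0.15,-0.1,0,0,0,1,0,-0.17,-0.14,0,0,0,1,0,-0.19,-0.18,0,0,0,1,0,-0.2,-0.2,0,0,0,1,0,-0.2,-0.2,0,0,0,1,0,-0.2,-0.2,0,0,0,1]}}

```text
clock: 15.6
position: [0.388, -0.0301, 0.1977]
tcp_rot: [[0.063, 0.998, 0.001], [0.998, -0.063, -0.0], [-0.0, 0.001, -1.0]]
force: [-0.1, 0.4, -1.1]
finger_gap: -0.0004
grip_force: 0.0
```

```bash
python3 - <<'E'
from scan import *
scan("top")
for n in("side","top"):
    c=camera(n);a=np.load(n+"0.npz")["pixels"];h=lambda p:cv2.cvtColor(p,cv2.COLOR_BGR2HSV)
    for nm,lo,hi in(("pink",(160,60,90),(179,255,255)),("orange",(8,120,100),(22,255,255))):
        r=(slice(160,260),slice(190,290)) if n=="side" else (slice(140,215),slice(195,295))
        for p in(a,c["pixels"]):
            y,x=np.nonzero(cv2.inRange(h(p)[r],lo,hi));print(n,nm,len(x),x.mean().round(1) if len(x) else 0,y.mean().round(1) if len(x) else 0)
    d=cv2.absdiff(a,c["pixels"]).max(2); rr=(slice(178,205),slice(266,292)) if n=="top" else (slice(170,205),slice(232,250)); print(n,"roll diff",d[rr].mean())
print(readout.get_obs()["clock"],readout.get_obs()["force"])
E
```

```text
[-110, -105, -100, -95, -90, -85, -80, -75, -70, -65, -60, -55, -50, -45, -40, -35, -30, -25, -20, -15, -10, -5, 0, 5, 10, 15, 20, 25, 30, 35, 40, 45, 50, 55, 60, 65, 70, 75, 80, 85, 90, 95, 100, 105, 110]
side -65 [157, 158, 151, 149, 146, 149, 153, 148, 154, 155, 151, 151, 155, 154, 156, 155, 152, 151, 154, 151, 150, 154, 151, 151, 158, 159, 158, 159, 159, 159, 159, 158, 160, 159, 159, 159, 160, 159, 142, 118, 134, 158, 156, 147, 146]
side -46 [158, 149, 105, 95, 103, 105, 105, 104, 107, 104, 103, 105, 103, 103, 103, 103, 105, 104, 105, 104, 103, 100, 79, 87, 153, 158, 158, 159, 160, 159, 159, 158, 159, 158, 156, 158, 158, 158, 151, 152, 151, 157, 153, 140, 108]
side -25 [160, 149, 110, 104, 104, 102, 105, 104, 103, 104, 104, 103, 101, 103, 102, 103, 102, 102, 103, 103, 103, 96, 79, 94, 150, 159, 159, 159, 159, 159, 158, 158, 159, 159, 156, 156, 158, 159, 151, 139, 139, 158, 154, 141, 108]
top -65 [146, 145, 145, 146, 145, 145, 145, 146, 146, 146, 146, 145, 146, 146, 146, 146, 145, 146, 146, 141, 104, 95, 96, 161, 213, 214, 214, 214, 214, 214, 215, 214, 214, 214, 215, 215, 215, 211, 177, 162, 200, 215, 208, 183, 212]
top -46 [159, 146, 146, 145, 146, 146, 145, 145, 146, 145, 146, 145, 145, 145, 145, 145, 146, 146, 146, 138, 100, 94, 92, 154, 213, 214, 214, 214, 214, 214, 213, 213, 213, 212, 212, 213, 213, 213, 207, 201, 210, 213, 200, 167, 210]
top -25 [149, 146, 146, 146, 146, 145, 145, 145, 145, 145, 146, 146, 145, 145, 145, 146, 146, 145, 145, 143, 105, 94, 93, 162, 215, 214, 214, 214, 214, 214, 214, 214, 214, 214, 212, 213, 214, 214, 198, 180, 208, 214, 206, 183, 210]
side pink 25 71.9 69.8
side pink 26 71.8 69.6
side orange 113 22.1 17.4
side orange 112 22.1 17.4
side roll diff 3.226984126984127
top pink 26 10.2 46.3
top pink 27 10.2 46.3
top orange 159 85.3 15.7
top orange 159 85.2 15.7
top roll diff 3.41025641025641
15.8 [1.13550868 0.54144249 0.54769047]
```

```bash
python3 -c "from rig import workorder;print(workorder.sign_off())"
```

```text
the job is handed in; nothing more can be done
None
```

The broad carton lies on its back in its own (right) lane with its top end home against the stop; the final camera check shows the square carton, bottle and roll where they were, and the job was handed in at about 16 s.

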